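# Set the spray turbine's air dial by four clicks and start it

## Robot

A 6-joint arm with a two-finger parallel gripper is mounted at the origin on the work surface. World frame = base frame: x ahead of the robot, y to its left, z up, the work surface at z = 0. Lengths are in m, angles in rad, forces in N, time in s.
With the tool pointing down it reaches from about 0.275 to 0.975 m from the base axis. Payload 8.4 kg.
Tool frame: the origin (TCP) lies midway between the tips of the shut fingers; the grasp point (between the pads) lies 19 mm behind it (r.tcp_to_grasp is the distance from the TCP to the grasp point, in m); x points along the fingers, z is the direction in which the jaws open and shut, and the axes are right-handed (so a half turn about x gives the same grasp; the last joint's range is limited). The gripper opens to 92 mm and grips with 3 to 60 N. Pads are 20 mm wide; open, the fingers measure 128 mm over their backs; the gripper's body (75 mm by 189 mm) begins 69 mm behind the grasp point.
Start: joints at [-1.105, 0.353, 1.633, -0, 1.155, -0.002], TCP at [0.282, -0.558, 0.215] pointing down, gripper open.
Joint ranges: [-2.63, 2.63], [-0.92, 2.1], [0.06, 2.66], [-1.3, 4.44], [0, 2.69], [-3.02, 3.02]. Speed limits (rad/s): [2.22, 2.22, 2.79, 3.14, 3.14, 3.14].

## Interface

Orientations are given as a 3x3 rotation matrix whose columns are the frame's x, y, z axes.
In Python, from cell import r gives the robot as it stands.
- The arm moves only by the tool move_arm, never from a script. Its argument "motion" is a list of rows, each a list of 7 numbers: the shift along the world's x, y, z in m, then the turn, a rotation vector about the world's x, y, z in rad, then the finger opening in m, from 0 to 0.0919. A call has 1 to 20 rows; each row shifts and turns the commanded pose from where the row before left it; what a row does not reach is not made up. A row lasts 1/12 s, in which the tool goes at most 41.7 mm and 7.16 degrees, less where a joint would pass 70% of its speed; a pose out of reach is approached as far as the arm can. A call is refused whole if a number of a shift passes 0.0417 or a number of a turn 0.125, either way. A call with a gripper value outside its range is refused whole. The fingers move at their own pace and stop on an object; "force" is the grip in N (left out, the last holds). Time passes only in rows, so rows that do not move let the fingers close. It gives the time, the measured TCP pose, the force and the opening at its end, in the units of the state.
- r.get_state(): the state, without advancing time (a new reading comes with each control period).
- r.grab_frame(name): name is "scene" or "side" or "wrist"; returns a dict with "pixels" (400x640x3 uint8, red, green, blue), "intrinsics" (3x3 intrinsics, pixels), "R" (3x3) and "t" (3): a world point X has camera coordinates R X + t. Camera axes: x right, y down, z forward; pixel columns grow to the right and rows downward; lengths in m; the calibration is good to about 2 mm. A picture is of the moment at which its call begins. There is no depth.
- r.finish_job(): hands the job in, once; it reports no verdict.
The state is a dict: "t": time; "q": joint angles; "qd": joint speeds; "tau": joint torques, N m; "eef_pos": TCP position; "eef_rot": TCP orientation; "wrist_force": force on the tool from outside, world axes, zero at the start; "torque": the same for the moment, N m; "opening": finger opening in m.
Only numpy, scipy, OpenCV 4.12 (cv2) and the standard library are available. Lean on these libraries where they do the work, as an engineer would, in place of code of your own. Each camera call takes 0.05 s, during which the arm holds its last target. There are 200 camera calls.

## Task

The spray turbine on the painting table needs more air: with a fingertip, push the tab of its big click-stop dial round clockwise (seen from above) by exactly four clicks from where it stands now, then press the large round start button all the way down and let it come up again. Only push and press, pinch or lift nothing, and leave the small button and everything else on the table as it is.

Things in the scene. Friction and masses are not known exactly. Their poses are not given: they have to be found in the camera images.
- dial (a joint): angle of the click-stop dial (rad): 0 in the click stop where it stands at the start, grows CLOCKWISE seen from above. It has nine click stops, one every 0.4189 rad (24 degrees): three lie counter-clockwise of the starting one (down to -1.257) and five clockwise of it (up to 2.094), with end stops there. Each click needs up to about 0.2 N m (4 to 7 N on the tab); once past half-way between two stops it snaps over into the next by itself, and it stays in a stop when let go
- dial_centre (a point): centre of the dial's flat top face, on its upright turning axis. The dial is a black disc of 92 mm diameter, 12 mm thick, lying on a flat steel bezel (124 mm across, 3 mm thick) on the turbine's flat top; this point is 15 mm above the turbine's top. Its x axis points along the tab to the tab's outer end, z up, and it turns with the dial
- dial_tab (a point): outer end of the tab, 44 mm out from the dial's axis and 10 mm above the disc's top face. The tab is a straight black bar 14 mm thick standing up 21 mm from the disc's top, running radially from 14 mm behind the axis to 44 mm in front of it, with a white stripe on top of its outer end; x points outwards along the tab, z up. Nine small black dots on the bezel, 55 mm from the axis, mark the stops; the tab can point in different directions at the start
- turbine: the spray turbine, a fixed grey steel case 220 mm (x) by 380 mm (y) by 85 mm high; origin at the centre of its underside on the table, z up. In its frame the dial's axis is near x = -20, y = +90 mm (up to 10 mm off each way), the start button at x = -35, y = -100 mm and the small button at x = 60, y = -135 mm, all on its flat top
- start_top (a point): centre of the top face of the large start button (black, 36 mm across, in a round steel surround), facing up, about 24 mm above the turbine's top
- start (a joint): how far the large start button is pressed down (m): 0 up, 0.008 fully down; a spring pushes it up, about 5 N when fully down
- small_top (a point): centre of the top face of the small button (black, 18 mm across), facing up; to be left alone
- small (a joint): how far the small button is pressed (m): 0 up, 0.005 fully down
- tin_mid (a point): centre of a brass wax tin, 52 mm across, 30 mm high, standing loose on the turbine's top near the middle of its far edge
- paint_can_mid (a point): centre of a loose paint can, 84 mm across, 100 mm high, standing on the table beside the turbine
- jar_mid (a point): centre of a loose glass jar, 68 mm across, 85 mm high, beside the turbine
- tape_mid (a point): centre of a loose roll of paper tape, 100 mm across, 30 mm high, lying flat beside the turbine
- mug_mid (a point): centre of a loose white mug, 80 mm across, 90 mm high, beside the turbine
- brush_grip (a point): handle of a loose paint brush lying beyond the turbine, on the side away from the robot
- sanding_block_mid (a point): centre of a loose cork sanding block, 50 by 100 by 35 mm, lying beyond the turbine

How it is judged:
On the way, in this order (a step that is already met when the one before it is completed fails the run):
1. the dial rests four clicks clockwise of where it started (value of joint dial between 1.55 and 1.801 rad and velocity of joint dial between -0.1 and 0.1 rad/s), for 0.2 s.
2. the large start button is pressed down (value of joint start above 0.006 m), for 0.05 s.
At the end, for the whole second after the job is handed in: the dial is at rest within 0.3 click of the fourth stop clockwise of where it started, both buttons are up, the start button having been pressed (at least 6 of its 8 mm) after the dial was set (all of step 1 and value of joint each of start, small below 0.0015 m); the robot touches nothing.
It fails at once if the start button is pressed before the dial is four clicks on (value of joint start above 0.004 m and not (value of joint dial between 1.55 and 1.801 rad)).
It fails at once if the small button is pressed (value of joint small above 0.0025 m).
It fails at once if the dial's tab is pinched between the fingers (contact force between the fingers and dial above 0.5 N and y of the grasp point in the frame of dial_tab between -0.006 and 0.006 m and z of the grasp point in the frame of dial_tab below 0.025 m and x of the grasp point in the frame of dial_tab between -0.07 and 0.012 m).
It fails at once if a bystander is moved or lifted (30 mm, the tin 20 mm) (distance of tin_mid from where it was at the start of the episode above 0.02 m or distance of any of paint_can_mid, jar_mid, tape_mid, mug_mid, brush_grip, sanding_block_mid from where it was at the start of the episode above 0.03 m).
It also fails if it takes over 54 s, if anything falls off the work surface, if the arm or the gripper's body presses on something with over 40 N, if the wrist force passes 120 N, or if a joint passes its speed limit or range.

## Working session

There is one attempt and no reset: what is moved stays moved. The work goes in short steps, Python scripts to look and compute and a tool call to move; the robot and the scene stay as the last step left them, time stands still between calls to the robot, and variables do not carry over. Pictures are saved under pics/ and viewed, about 8 in all and at most 12, crops included, and the job is handed in when it is done.

Besides the shell and the picture viewer there is one more tool, called by a JSON object that holds its "method" and its "body", one argument or row to a line. move_arm: Moves the arm, as the interface text tells. Its arguments: {"type":"object","properties":{"motion":{"type":"array","items":{"type":"array","items":{"type":"number"}}},"force":{"type":"number"}},"required":["motion"]}

```bash
mkdir -p pics; ls
cat > h.py <<'E'
import numpy as np, cv2
from cell import r
def grab(n,save=None):
    f=r.grab_frame(n)
    if save: cv2.imwrite(f'pics/{save}.png',f['pixels'][:,:,::-1])
    return f
def ray(f,u,v,z):
    K,R,t=map(np.array,(f['intrinsics'],f['R'],f['t']))
    d=R.T@np.linalg.solve(K,[u,v,1]); c=-R.T@t
    return c+d*(z-c[2])/d[2]
def proj(f,X):
    K,R,t=map(np.array,(f['intrinsics'],f['R'],f['t']))
    p=K@(R@np.array(X)+t); return p[:2]/p[2]
E
python3 - <<'E'
from h import *
import pickle
fs={n:grab(n,n) for n in('scene','side','wrist')}
pickle.dump(fs,open('f0.pkl','wb'))
for n,f in fs.items(): print(n,np.round(-np.array(f['R']).T@f['t'],3),np.round(np.array(f['R'])[2],2),f['intrinsics'][0][0])
s=r.get_state();print(s['t'],s['opening'],np.round(s['eef_rot'],3))
E
```

```text
pics
scene [1.018 0.72  0.88 ] [-0.35 -0.63 -0.69] 417.812638059053
side [0.504 0.637 0.682] [ 0.14 -0.73 -0.66] 367.30174092225263
wrist [ 0.356 -0.52   0.384] [-0.26 -0.13 -0.96] 353.85268626161144
0.15 0.09214262379399867 [[-0.     0.893  0.451]
 [ 0.001  0.451 -0.893]
 [-1.    -0.    -0.001]]
```

View pics/scene.png

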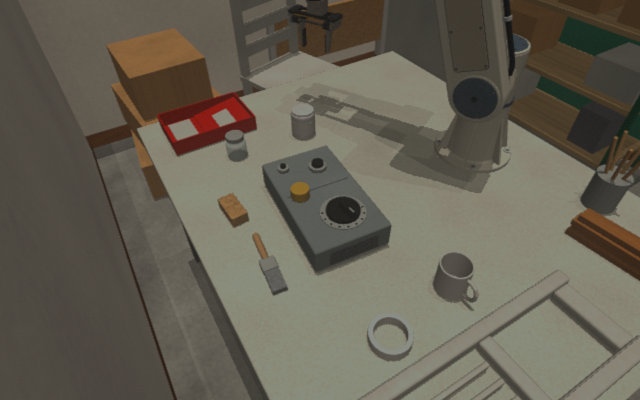

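View pics/side.png

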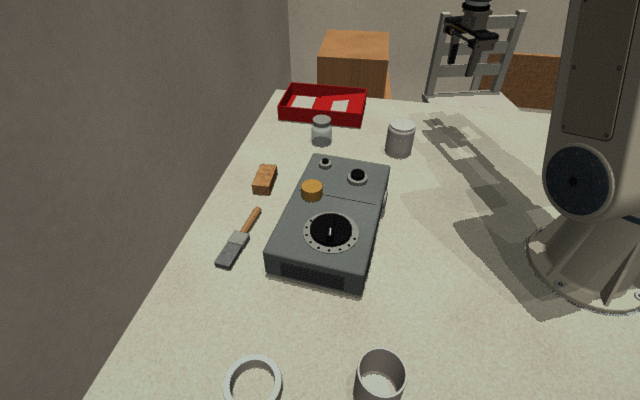

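The scene picture shows the dial at about (344,211), start button at (317,163), small button at (283,167) and tin at (300,192). In the side picture the dial is at (331,232) and start at (357,176). Next I enlarge the dial.

Run:
```python
from h import *
import pickle
fs=pickle.load(open('f0.pkl','rb'))
for n,p in dict(scene=[(344,211),(317,161.5)],side=[(331,231),(357.5,175)]).items():
    print(n,[np.round(ray(fs[n],*q,z),3).tolist() for q,z in zip(p,(.090,.109))])
a=fs['scene']['pixels'][182:242,305:385]; b=fs['side']['pixels'][202:262,291:371]
o=np.hstack([cv2.resize(cv2.convertScaleAbs(x,alpha=2.0,beta=10),(400,300),interpolation=cv2.INTER_CUBIC) for x in (a,b)])
c=fs['scene']['pixels'][142:202,265:345]; d=fs['side']['pixels'][150:210,295:375]
o2=np.hstack([cv2.resize(cv2.convertScaleAbs(x,alpha=2.0,beta=10),(400,300),interpolation=cv2.INTER_CUBIC) for x in (c,d)])
cv2.imwrite('pics/crop1.png',np.vstack([o,o2])[:,:,::-1])
```

```text
scene [[0.579, 0.09, 0.09], [0.546, -0.104, 0.109]]
side [[0.579, 0.089, 0.09], [0.542, -0.095, 0.109]]
```

View pics/crop1.png

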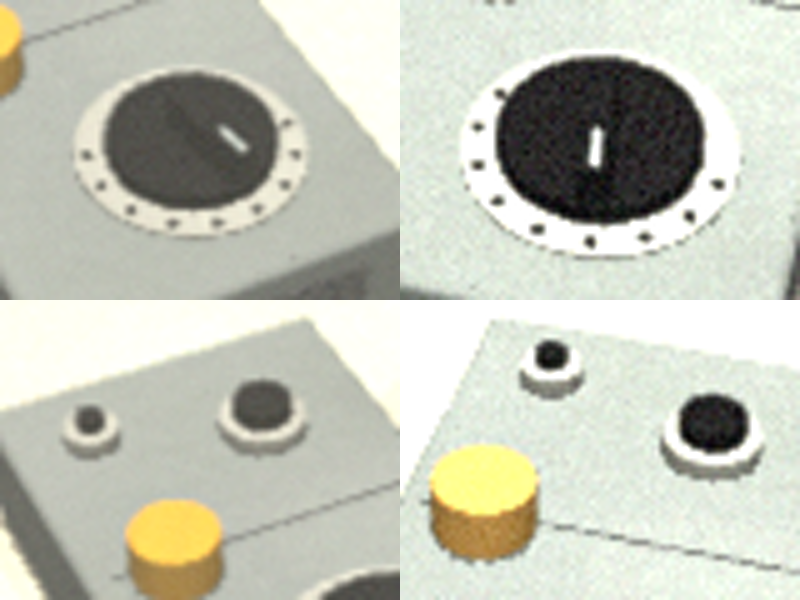

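The crop shows nine dots in each view. The white stripe runs (220,127)-(245,150) in the scene crop and (597,128)-(594,166) in the side crop. I'll turn these into positions.

Run:
```python
from h import *
import pickle
from scipy.optimize import least_squares
fs=pickle.load(open('f0.pkl','rb'))
D=dict(scene=[(287,123),(296,154),(285,185),(257,208),(217,222),(173,223),(130,210),(101,185),(87,155)],
 side=[(718,184),(690,215),(645,236),(590,241),(538,229),(497,200),(478,164),(478,127),(500,93)])
S=dict(scene=[(220,127),(245,150)],side=[(597,128),(594,166)])
B=dict(scene=[(262,405,.109),(90,420,.1),(174,532,.115)],side=[(714,422,.109),(551,354,.1),(484,475,.115)])
off=dict(scene=(305,182),side=(291-80,202)); offb=dict(scene=(265,142-60),side=(295-80,150-60))
for n in D:
    f=fs[n]; g=lambda p,o,z: ray(f,o[0]+(p[0]+.5)/5-.5,o[1]+(p[1]+.5)/5-.5,z)
    P=np.array([g(p,off[n],.088)[:2] for p in D[n]])
    s=least_squares(lambda c:np.hypot(*(P-c[:2]).T)-c[2],[.58,.09,.055]).x
    print(n,'centre,r',s.round(4),'dots deg',np.degrees(np.arctan2(P[:,1]-s[1],P[:,0]-s[0])).round(1))
    T=np.array([g(p,off[n],.121)[:2] for p in S[n]])-s[:2]
    print(' stripe rad',np.hypot(*T.T).round(4),'deg',np.degrees(np.arctan2(T[:,1],T[:,0])).round(1))
    for p in B[n]: print('  start/small/tin',g(p,offb[n],p[2]).round(4))
```

```text
scene centre,r [0.5806 0.0865 0.0549] dots deg [167.1 142.8 118.4  95.1  70.9  47.3  22.7  -1.5 -25.5]
 stripe rad [0.0226 0.0428] deg [95.5 95.1]
  start/small/tin [ 0.5482 -0.1     0.109 ]
  start/small/tin [ 0.6352 -0.1512  0.1   ]
  start/small/tin [ 0.6475 -0.0258  0.115 ]
side centre,r [0.5802 0.0866 0.055 ] dots deg [166.8 143.7 119.7  95.1  71.4  46.5  22.9  -0.5 -24.9]
 stripe rad [0.0211 0.0427] deg [93.8 95. ]
  start/small/tin [ 0.5431 -0.0992  0.109 ]
  start/small/tin [ 0.6361 -0.1527  0.1   ]
  start/small/tin [ 0.6471 -0.0288  0.115 ]
```

{"method": "move_arm", "body": {
  "motion": [
    [0.0113,0.0282,0,0,0,0.115,0],
    [0.0113,0.0282,0,0,0,0.115,0],
    [0.0113,0.0282,0,0,0,0.115,0],
    [0.0113,0.0282,0,0,0,0.115,0],
    [0.0113,0.0282,0,0,0,0.115,0],
    [0.0113,0.0282,0,0,0,0.115,0],
    [0.0113,0.0282,0,0,0,0.115,0],
    [0.0113,0.0282,0,0,0,0.115,0],
    [0.0113,0.0282,0,0,0,0.115,0],
    [0.0113,0.0282,0,0,0,0.115,0],
    [0.0113,0.0282,0,0,0,0.115,0],
    [0.0113,0.0282,0,0,0,0.115,0],
    [0.0113,0.0282,0,0,0,0.115,0],
    [0.0113,0.0282,0,0,0,0.115,0],
    [0.0113,0.0282,0,0,0,0.115,0],
    [0.0113,0.0282,0,0,0,0.115,0],
    [0.0113,0.0282,0,0,0,0.115,0],
    [0.0113,0.0282,0,0,0,0.115,0],
    [0.0113,0.0282,0,0,0,0.115,0],
    [0.0113,0.0282,0,0,0,0.115,0]
  ],
  "force": 20
}}

```text
t: 1.82
eef_pos: [0.508, 0.0077, 0.2145]
eef_rot: [[-0.0, -0.933, 0.36], [-0.0, 0.36, 0.933], [-1.0, 0.0, -0.0]]
wrist_force: [0.6, -0.5, 0.4]
opening: 0.0003
```

{"method": "move_arm", "body": {
  "motion": [
    [0.0113,0.0282,0,0,0,0.115,0],
    [0.0113,0.0282,0,0,0,0.115,0],
    [0.0113,0.0282,0,0,0,0.115,0],
    [0.0113,0.0282,0,0,0,0.115,0],
    [0,0,0,0,0,0,0],
    [0,0,0,0,0,0,0]
  ]
}}

```text
t: 2.32
eef_pos: [0.553, 0.1201, 0.2141]
eef_rot: [[-0.001, -0.996, -0.088], [-0.0, -0.088, 0.996], [-1.0, 0.001, -0.0]]
wrist_force: [0.1, 0.0, -0.5]
opening: 0.0003
```

Run:
```python
from h import *
s=r.get_state();R=np.array(s['eef_rot']);print(s['t'],s['opening'],np.round(s['eef_pos'],4),R.round(3).tolist(),np.round(s['q'],2),np.round(s['wrist_force'],1))
f=grab('wrist','wrist2');
for th in (95,):
  for X in [(.5804,.0866,.1),(.5804-.0038,.0866+.0438,.121),(.5535,.1184,.108)]: print(proj(f,X).round(0))
```

```text
2.3167 0.00029462640197000967 [0.553  0.1201 0.2141] [[-0.001, -0.996, -0.088], [-0.0, -0.088, 0.996], [-1.0, 0.001, -0.0]] [ 0.21  0.26  1.76 -0.    1.12 -1.45] [ 0.1  0.  -0.5]
[277. 225.]
[329. 234.]
[317. 201.]
```

View pics/wrist2.png

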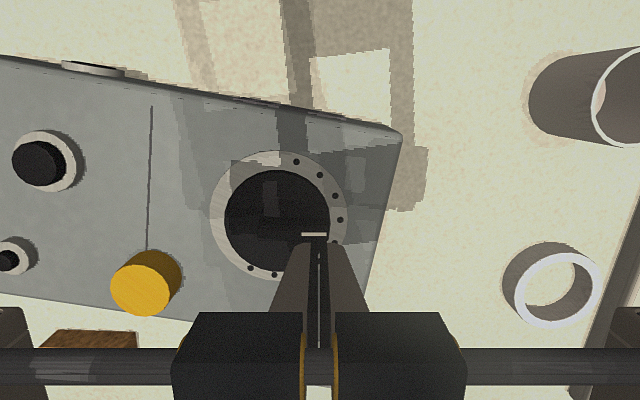

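The wrist picture shows the stripe at (303-326,234), which agrees with the predicted tab end (329,234). Next I go down beside the tab.

{"method": "move_arm", "body": {
  "motion": [
    [0,-0.0017,-0.02,0,0,0,0],
    [0,0,-0.02,0,0,0,0],
    [0,0,-0.02,0,0,0,0],
    [0,0,-0.02,0,0,0,0],
    [0,0,-0.013,0,0,0,0],
    [0,0,-0.013,0,0,0,0],
    [0,0,0,0,0,0,0],
    [0,0,0,0,0,0,0]
  ]
}}

```text
t: 3.03
eef_pos: [0.5523, 0.1161, 0.1083]
eef_rot: [[-0.002, -0.996, -0.084], [-0.0, -0.084, 0.996], [-1.0, 0.002, -0.0]]
wrist_force: [0.5, -0.0, 0.9]
opening: 0.0007
```

Run:
```python
from h import *
s=r.get_state();print(s['t'],np.round(s['eef_pos'],4),np.round(s['wrist_force'],1))
f=grab('side');g=grab('scene')
o=np.hstack([cv2.resize(cv2.convertScaleAbs(x,alpha=2,beta=10),(400,400),interpolation=cv2.INTER_CUBIC) for x in (f['pixels'][182:262,291:371],g['pixels'][162:242,305:385])])
cv2.imwrite('pics/down.png',o[:,:,::-1])
c=np.array([.5804,.0866]);off=.017;rho=.034
def pos(th,off): a=np.radians(th); return c+rho*np.array([np.cos(a),np.sin(a)])+off*np.array([-np.sin(a),np.cos(a)])
prev=np.array(s['eef_pos'][:2]); out=[]
N=12
for th,of in [(95,.02),(95,.017)]+[(95-92*k/36,.017) for k in range(1,37)]:
    p=pos(th,of); out.append((p-prev).round(5).tolist()); prev=p
print(out, np.radians(92/36))
```

```text
3.0333 [0.5523 0.1161 0.1083] [ 0.5 -0.   0.9]
[[0.00525, 0.00266], [0.00299, 0.00026], [0.00146, 0.00086], [0.0015, 0.00079], [0.00153, 0.00072], [0.00156, 0.00065], [0.00159, 0.00058], [0.00162, 0.00051], [0.00164, 0.00044], [0.00166, 0.00036], [0.00167, 0.00029], [0.00168, 0.00022], [0.00169, 0.00014], [0.00169, 6e-05], [0.0017, -1e-05], [0.00169, -9e-05], [0.00169, -0.00016], [0.00168, -0.00024], [0.00167, -0.00031], [0.00165, -0.00039], [0.00163, -0.00046], [0.00161, -0.00053], [0.00158, -0.0006], [0.00156, -0.00067], [0.00152, -0.00074], [0.00149, -0.00081], [0.00145, -0.00087], [0.00141, -0.00094], [0.00137, -0.001], [0.00132, -0.00106], [0.00127, -0.00112], [0.00122, -0.00117], [0.00117, -0.00123], [0.00111, -0.00128], [0.00106, -0.00133], [0.001, -0.00137], [0.00093, -0.00142], [0.00087, -0.00146]] 0.044602858662077305
```

View pics/down.png

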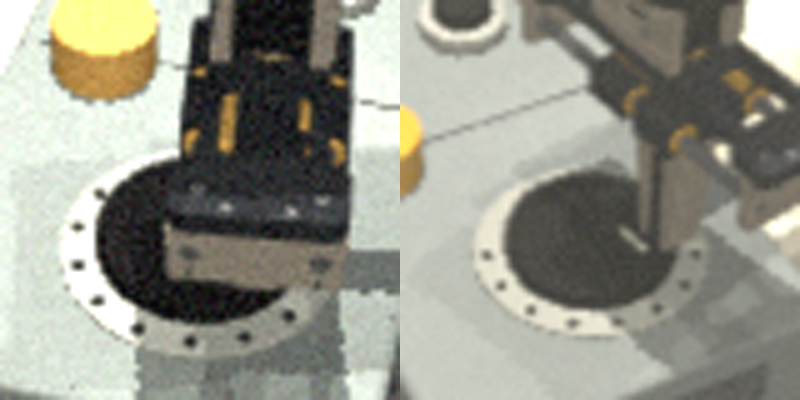

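The tip stands on the counter-clockwise side of the tab, with the stripe at (632,238) in the right half just in front of it. Now I push the first half of the arc.

{"method": "move_arm", "body": {
  "motion": [
    [0.0026,0.0013,0,0,0,0,0],
    [0.0026,0.0013,0,0,0,0,0],
    [0.003,0.0003,0,0,0,0,0],
    [0.0015,0.0009,0,0,0,-0.0446,0],
    [0.0015,0.0008,0,0,0,-0.0446,0],
    [0.0015,0.0007,0,0,0,-0.0446,0],
    [0.0016,0.0006,0,0,0,-0.0446,0],
    [0.0016,0.0006,0,0,0,-0.0446,0],
    [0.0016,0.0005,0,0,0,-0.0446,0],
    [0.0016,0.0004,0,0,0,-0.0446,0],
    [0.0017,0.0004,0,0,0,-0.0446,0],
    [0.0017,0.0003,0,0,0,-0.0446,0],
    [0.0017,0.0002,0,0,0,-0.0446,0],
    [0.0017,0.0001,0,0,0,-0.0446,0],
    [0.0017,0.0001,0,0,0,-0.0446,0],
    [0.0017,0,0,0,0,-0.0446,0],
    [0,0,0,0,0,0,0],
    [0,0,0,0,0,0,0]
  ]
}}

```text
t: 4.63
eef_pos: [0.5824, 0.126, 0.1088]
eef_rot: [[-0.0, -0.881, 0.473], [0.0, 0.473, 0.881], [-1.0, 0.0, 0.0]]
wrist_force: [-1.4, 1.3, 2.2]
opening: 0.0002
```

```bash
cat >> h.py <<'E'
c=np.array([.5804,.0866])
def rep():
    s=r.get_state();R=np.array(s['eef_rot']);th=np.degrees(np.arctan2(R[1,2],R[0,2]));p=np.array(s['eef_pos'][:2])-c
    a=np.radians(th);u=np.array([np.cos(a),np.sin(a)]);v=np.array([-u[1],u[0]])
    print('t',s['t'],'z',round(s['eef_pos'][2],4),'tool deg',th.round(1),'rho',(p@u).round(4),'off',(p@v).round(4),'F',np.round(s['wrist_force'],1),'Ft',(np.array(s['wrist_force'][:2])@v).round(1))
    return s,th
E
python3 - <<'E'
from h import *
s,th=rep()
g=grab('scene')
cv2.imwrite('pics/mid.png',cv2.resize(cv2.convertScaleAbs(g['pixels'][162:242,305:385],alpha=2,beta=10),(500,500),interpolation=cv2.INTER_CUBIC)[:,:,::-1])
E
```

```text
t 4.6333 z 0.1088 tool deg 61.8 rho 0.0356 off 0.0168 F [-1.4  1.3  2.2] Ft 1.8
```

View pics/mid.png

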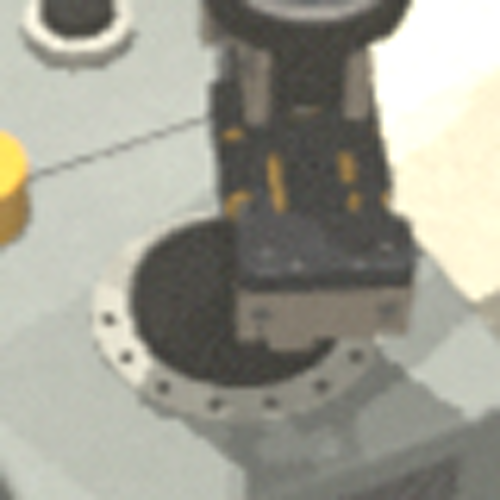

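The gripper body hides the tab in this picture: the disc is at (240,300) and the tool covers (240-410,270-340). The tangential force of 1.8 N shows contact, so I carry on to about 18 degrees.

{"method": "move_arm", "body": {
  "motion": [
    [0.0017,-0.0001,0,0,0,-0.0446,0],
    [0.0017,-0.0002,0,0,0,-0.0446,0],
    [0.0017,-0.0002,0,0,0,-0.0446,0],
    [0.0017,-0.0003,0,0,0,-0.0446,0],
    [0.0016,-0.0004,0,0,0,-0.0446,0],
    [0.0016,-0.0005,0,0,0,-0.0446,0],
    [0.0016,-0.0005,0,0,0,-0.0446,0],
    [0.0016,-0.0006,0,0,0,-0.0446,0],
    [0.0016,-0.0007,0,0,0,-0.0446,0],
    [0.0015,-0.0007,0,0,0,-0.0446,0],
    [0.0015,-0.0008,0,0,0,-0.0446,0],
    [0.0014,-0.0009,0,0,0,-0.0446,0],
    [0.0014,-0.0009,0,0,0,-0.0446,0],
    [0.0014,-0.001,0,0,0,-0.0446,0],
    [0.0013,-0.0011,0,0,0,-0.0446,0],
    [0.0013,-0.0011,0,0,0,-0.0446,0],
    [0.0012,-0.0012,0,0,0,-0.0446,0],
    [0,0,0,0,0,0,0],
    [0,0,0,0,0,0,0]
  ]
}}

```text
t: 6.27
eef_pos: [0.6082, 0.1151, 0.1087]
eef_rot: [[0.0, -0.315, 0.949], [0.001, 0.949, 0.315], [-1.0, 0.001, 0.0]]
wrist_force: [-0.6, 3.8, 0.1]
opening: 0.0007
```

Run:
```python
from h import *
s,th=rep()
g=grab('side');w=grab('wrist')
a=cv2.resize(cv2.convertScaleAbs(g['pixels'][182:262,291:371],alpha=2,beta=10),(400,400),interpolation=cv2.INTER_CUBIC)
b=cv2.resize(cv2.convertScaleAbs(w['pixels'][150:350,220:420],alpha=2,beta=10),(400,400),interpolation=cv2.INTER_CUBIC)
cv2.imwrite('pics/mid2.png',np.hstack([a,b])[:,:,::-1])
for d in (47,23,-1):
  q=np.radians(d); print(d,[(proj(w,[c[0]+rr*np.cos(q),c[1]+rr*np.sin(q),.121])-[220,150])*2+[400,0] for rr in (.022,.043)],[(proj(g,[c[0]+rr*np.cos(q),c[1]+rr*np.sin(q),.121])-[291,182])*5 for rr in (.022,.043)])
```

```text
t 6.2667 z 0.1087 tool deg 18.4 rho 0.0354 off 0.0183 F [-0.6  3.8  0.1] Ft 3.8
47 [array([534.85828373, 265.4642114 ]), array([608.34181402, 229.45793309])] [array([158.3121446 , 212.08878487]), array([118.0578984 , 233.28707025])]
23 [array([545.95477607, 295.91492874]), array([628.01274244, 290.14754116])] [array([149.3927094 , 197.96604423]), array([101.17924492, 205.23623593])]
-1 [array([542.1230303 , 326.51370662]), array([618.28319333, 349.44229858])] [array([149.24235911, 182.77654617]), array([101.69724978, 175.54611264])]
```

View pics/mid2.png

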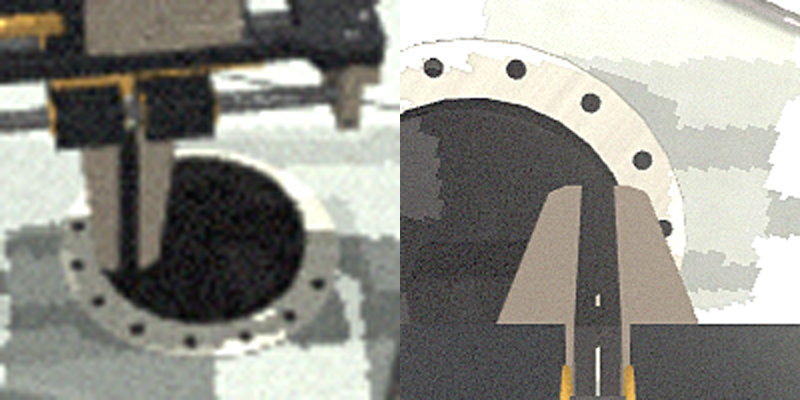

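The side crop shows the fingers at (100-160,150-270) with the tab hidden behind them. In the wrist crop a spot of the white stripe shows through the finger gap at (598,300), where a tab near 20 degrees should appear. Contact force is 3.8 N, so the tab is held between stops three and four. Now the last push.

{"method": "move_arm", "body": {
  "motion": [
    [0.0012,-0.0012,0,0,0,-0.0446,0],
    [0.0011,-0.0013,0,0,0,-0.0446,0],
    [0.0011,-0.0013,0,0,0,-0.0446,0],
    [0.001,-0.0014,0,0,0,-0.0446,0],
    [0.0009,-0.0014,0,0,0,-0.0446,0],
    [0,0,0,0,0,0,0],
    [0,0,0,0,0,0,0],
    [0,0,0,0,0,0,0]
  ]
}}

```text
t: 7.03
eef_pos: [0.6135, 0.1077, 0.1086]
eef_rot: [[0.0, -0.098, 0.995], [-0.0, 0.995, 0.098], [-1.0, -0.0, 0.0]]
wrist_force: [0.8, 0.4, -1.0]
opening: 0.0005
```

```bash
python3 -c "
from h import *
rep()"
```

```text
t 7.0333 z 0.1086 tool deg 5.6 rho 0.035 off 0.0178 F [ 0.8  0.4 -1. ] Ft 0.3
```

{"method": "move_arm", "body": {
  "motion": [
    [0,0.006,0,0,0,0,0],
    [0,0.006,0,0,0,0,0],
    [0,0,0.03,0,0,0,0],
    [0,0,0.03,0,0,0,0],
    [0,0,0.03,0,0,0,0],
    [-0.0068,-0.023,0,0,0,0,0],
    [-0.0068,-0.023,0,0,0,0,0],
    [-0.0068,-0.023,0,0,0,0,0],
    [-0.0068,-0.023,0,0,0,0,0],
    [-0.0068,-0.023,0,0,0,0,0],
    [-0.0068,-0.023,0,0,0,0,0],
    [-0.0068,-0.023,0,0,0,0,0],
    [-0.0068,-0.023,0,0,0,0,0],
    [-0.0068,-0.023,0,0,0,0,0],
    [-0.0068,-0.0122,0,0,0,0,0],
    [0,0,0,0,0,0,0],
    [0,0,0,0,0,0,0]
  ]
}}

```text
t: 8.45
eef_pos: [0.5454, -0.0991, 0.1987]
eef_rot: [[0.0, -0.095, 0.995], [0.0, 0.995, 0.095], [-1.0, 0.0, 0.0]]
wrist_force: [-0.6, -0.4, -0.1]
opening: 0.0006
```

Run:
```python
from h import *
s=r.get_state();print(s['t'],np.round(s['eef_pos'],4),np.round(s['wrist_force'],1))
g=grab('side');h=grab('scene')
a,b=[cv2.resize(cv2.convertScaleAbs(x,alpha=2,beta=10),(400,500),interpolation=cv2.INTER_CUBIC) for x in (g['pixels'][162:262,291:371],h['pixels'][142:242,305:385])]
cv2.imwrite('pics/after.png',np.hstack([a,b])[:,:,::-1])
for d in (47,23,-1,-25):
  q=np.radians(d); print(d,[np.round([(proj(f,[c[0]+rr*np.cos(q),c[1]+rr*np.sin(q),.121])-o)*5+[e,0] for rr in (.022,.043)]).tolist() for f,o,e in ((g,[291,162],0),(h,[305,142],400))])
```

```text
8.45 [ 0.5454 -0.0991  0.1987] [-0.6 -0.4 -0.1]
47 [[[158.0, 312.0], [118.0, 333.0]], [[583.0, 330.0], [576.0, 359.0]]]
23 [[[149.0, 298.0], [101.0, 305.0]], [[567.0, 325.0], [543.0, 349.0]]]
-1 [[[149.0, 283.0], [102.0, 276.0]], [[554.0, 316.0], [519.0, 331.0]]]
-25 [[[158.0, 269.0], [119.0, 249.0]], [[548.0, 304.0], [508.0, 307.0]]]
```

View pics/after.png

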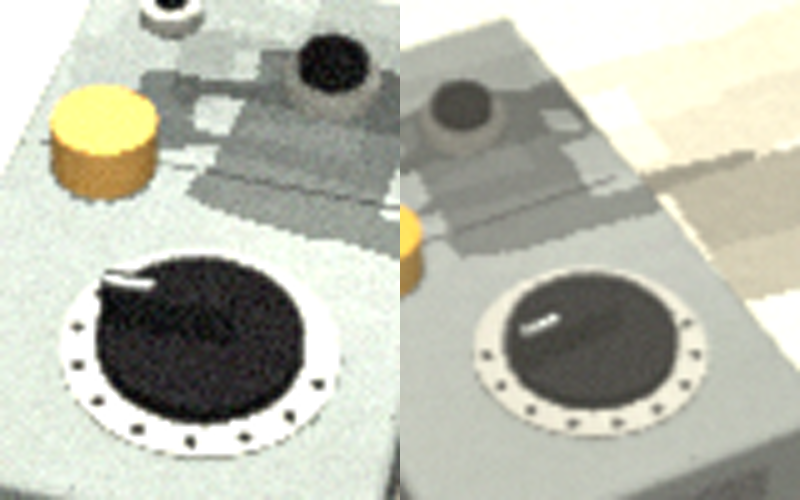

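The stripe now lies at (103-155,276-283) in the side crop and (520-556,319-331) in the scene crop. That matches the prediction for -1 degree, the fourth stop, in both views. Now I press start.

{"method": "move_arm", "body": {
  "motion": [
    [0,0,-0.03,0,0,0,0],
    [0,0,-0.03,0,0,0,0],
    [0,0,-0.022,0,0,0,0],
    [0,0,0,0,0,0,0],
    [0,0,-0.004,0,0,0,0],
    [0,0,-0.004,0,0,0,0],
    [0,0,-0.004,0,0,0,0],
    [0,0,-0.003,0,0,0,0],
    [0,0,-0.001,0,0,0,0],
    [0,0,0,0,0,0,0],
    [0,0,0,0,0,0,0],
    [0,0,0,0,0,0,0]
  ]
}}

```text
t: 9.55
eef_pos: [0.5464, -0.0992, 0.1014]
eef_rot: [[0.002, -0.096, 0.995], [-0.0, 0.995, 0.096], [-1.0, -0.0, 0.002]]
wrist_force: [2.3, 4.4, 4.5]
opening: 0.0001
```

{"method": "move_arm", "body": {
  "motion": [
    [0,0,-0.001,0,0,0,0],
    [0,0,-0.001,0,0,0,0],
    [0,0,0,0,0,0,0],
    [0,0,0,0,0,0,0]
  ]
}}

```text
t: 9.88
eef_pos: [0.5466, -0.0992, 0.101]
eef_rot: [[0.003, -0.096, 0.995], [-0.0, 0.995, 0.096], [-1.0, -0.0, 0.003]]
wrist_force: [-3.8, 5.3, 24.7]
opening: 0.0006
```

The force jumped to 24.7 N with almost no further travel, so the button is on its end stop at z = 0.101, 8 mm below its top. Next I lift clear.

{"method": "move_arm", "body": {
  "motion": [
    [0,0,0.005,0,0,0,0],
    [0,0,0.01,0,0,0,0],
    [0,0,0.03,0,0,0,0],
    [0,0,0.03,0,0,0,0],
    [0,0,0.03,0,0,0,0],
    [-0.03,0,0.03,0,0,0,0],
    [-0.03,0,0.02,0,0,0,0],
    [-0.03,0,0,0,0,0,0],
    [0,0,0,0,0,0,0],
    [0,0,0,0,0,0,0],
    [0,0,0,0,0,0,0]
  ]
}}

```text
t: 10.8
eef_pos: [0.4561, -0.0995, 0.2531]
eef_rot: [[0.0, -0.096, 0.995], [-0.0, 0.995, 0.096], [-1.0, -0.0, 0.0]]
wrist_force: [0.7, 0.3, 0.6]
opening: 0.0002
```

Run:
```python
from h import *
s=r.get_state();print(s['t'],np.round(s['eef_pos'],4),np.round(s['wrist_force'],1))
g=grab('side');h=grab('scene')
a,b=[cv2.resize(cv2.convertScaleAbs(x,alpha=2,beta=10),(400,400),interpolation=cv2.INTER_CUBIC) for x in (g['pixels'][142:262,281:401],h['pixels'][132:252,265:385])]
cv2.imwrite('pics/end.png',np.hstack([a,b])[:,:,::-1])
```

```text
10.8 [ 0.4561 -0.0995  0.2531] [0.7 0.3 0.6]
```

View pics/end.png

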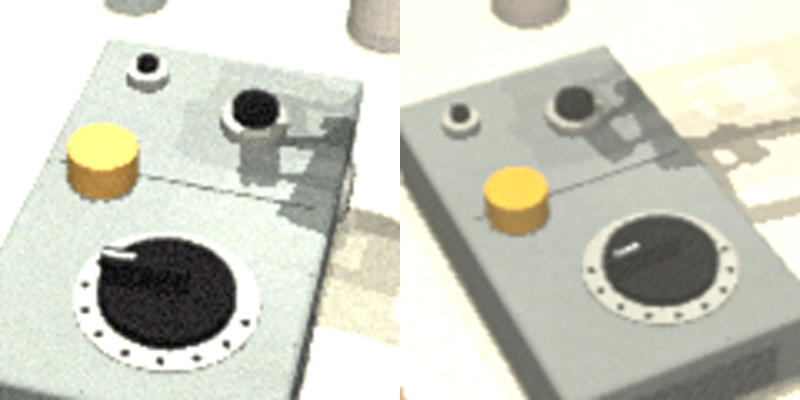

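The start button is up again, at (256,108) in the side crop and (575,103) in the scene crop. The dial is unchanged at the fourth stop, the small button is up and the tin is in place. The arm is clear, so I hand in.

```bash
python3 -c "
from cell import r
print(r.finish_job())"
```

```text
the job is handed in; nothing more can be done
None
```

I turned the dial four clicks clockwise, then pressed the start button fully down and let it come back up. The job was handed in at about 11 s of the 54 s allowed; the hand-in gave no verdict.

- **Dial:** I pushed the tab with the shut fingertips from 95° round to about -1°, measured counter-clockwise from world x. In both outside cameras the tab's stripe then lay where the fourth stop was predicted. It had not moved in the last picture.
- **Start button:** The fingertip reached z = 0.101 m, 8 mm below the button's top. The force there rose from about 4.5 N to 24.7 N, which shows the end stop. The last picture shows the button up again.
- **Everything else:** The last picture shows the small button up and the tin in place. I sent the arm near no other object, but I did not measure their positions again at the end. The arm stands clear, with under 1 N at the wrist.
- **Limits of the checks:** No check failed. The gripper hid the tab from the outside cameras during most of the push, so mid-push I relied on contact force and one glimpse of the stripe in the wrist picture. The two cameras differed by about 5 mm on the start button's x position, so I used the mean.

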